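Swing the discharge spout over the beaker and open the outlet valve

TASK

Get the discharge station ready to run off into the tall plain steel beaker: push the swivel spout round until its mouth is over the middle of the beaker, and only then push the valve lever round, away from the spout column, until it is fully open and lies in line with the pipe. Just push with the fingertips: leave the beaker, the other vessels and everything else on the bench where they stand, and draw clear of everything at the end.

Things in the scene. Friction and masses are not known exactly. Their poses are not given: they have to be found in the camera images.
- station: Fixed steel station. Origin: on the bench under the column axis. Axes: x, y level, z up; vessels stand on its -x side (towards the robot), the inlet pipe runs along its -y. Column 42 mm thick on a 110 mm square foot. Inlet pipe 22 mm thick, axis 62 mm up, runs 370 mm along -y through the valve (at 230 mm), then turns to +x to a pump up to 120 mm high.
- spout_pivot (a point): Point on the vertical pivot axis of the swivel spout (the column axis), at the height of the spout's level tube, 165 mm above the bench. The spout's hub here is 48 mm in diameter and ends 26 mm above this point. Axes as station.
- spout_mouth (a point): Open lower end of the spout's nozzle, 150 mm from the pivot axis, 117 mm above the bench. The spout is a steel tube 18 mm thick, level from the hub (axis 165 mm up) for 150 mm, then straight down 48 mm. It turns stiffly about the vertical pivot axis (0.15 N m, some 1.5 N at 100 mm out), stays where it is left, and clears the vessels.
- spout (a joint): Angle of the spout, rad: 0 when it points along -x of station, growing counter-clockwise seen from above (towards the valve). Stops at -1.6 and 1.2. It starts between -0.85 and -0.55, between two of the three vessel places.
- lever_pivot (a point): Point on the vertical axis of the ball valve's lever, at the lever's middle height, 140 mm above the bench; 230 mm from the column axis along -y of station.
- lever_tip (a point): Free end of the valve lever, 115 mm from its pivot axis, at the lever's middle height. The lever is a level bar: a thin dark neck near the pivot and a steel grip 16 mm wide and 16 mm high on the outer 75 mm.
- valve_lever (a joint): Valve lever angle, rad: 0 closed (across the pipe, pointing along -x of station); grows counter-clockwise seen from above to a stop at 1.571, fully open (along the pipe, tip away from the column). Starts between 0 and 0.12. Turns stiffly (0.2 N m, about 2.5 N at 85 mm), stays where it is left.
- beaker_rim (a point): Centre of the mouth of the beaker to be used: straight-sided plain steel, open, no handle, 82 mm in diameter, 88 mm high, loose on the bench (about 0.3 kg). This point is 88 mm above the bench, about 150 mm from the spout's pivot axis. It is the tallest of three steel vessels, each at one of three places round the column.
- bowl: Low wide steel bowl, 104 mm across the rim, 42 mm high, loose; origin at the centre of its underside. Leave alone.
- mug: Steel mug with a wire handle, 68 mm in diameter, 62 mm high, loose; origin at the centre of its underside. Leave alone.
- jar: Lidded glass jar, 60 mm in diameter, 85 mm high, behind the inlet pipe, loose; origin at the centre of its underside. Leave alone.
- clamp_ring: Steel pipe clamp ring lying flat, 60 mm across, 16 mm high, near the valve, loose; origin at the centre of its underside. Leave alone.
- wrench: Wrench lying on the bench, loose. Leave alone.
- spatula: Spatula lying on the bench, loose. Leave alone.
- bottle: White bottle, 64 mm in diameter, 150 mm high, loose; origin at the centre of its underside. Leave alone.
Mind the look-alikes: they are no part of the job. Leave any turquoise or yellow look-alike of the part that bears beaker_rim alone.

How it is judged:
On the way, in this order (a step that is already met when the one before it is completed fails the run):
1. the spout's mouth is over the beaker (within 22 mm of its centre) while the valve is still shut (horizontal distance between spout_mouth and beaker_rim below 0.022 m and value of joint valve_lever below 0.35 rad), for 0.3 s.
2. the valve lever is fully open, in line with the pipe (value of joint valve_lever above 1.45 rad), for 0.2 s.
At the end, for the whole second after the job is handed in: The spout's mouth is within 22 mm (horizontally) of the centre of the beaker's mouth and at rest, the valve lever stands above 1.45 rad (within 7 degrees of fully open), and the beaker stands upright within 15 mm of where it started (horizontal distance between spout_mouth and beaker_rim below 0.022 m and value of joint valve_lever above 1.45 rad and velocity of joint spout between -0.05 and 0.05 rad/s and distance of beaker_rim from where it was at the start of the episode below 0.015 m and angle between beaker_rim's own z axis and vertical below 0.1 rad); the robot touches nothing.
It fails at once if the valve is opened (beyond 0.4 rad) while the spout is not over the beaker (value of joint valve_lever above 0.4 rad and horizontal distance between spout_mouth and beaker_rim above 0.035 m).
It fails at once if the beaker is moved, lifted or tipped (distance of beaker_rim from where it was at the start of the episode above 0.015 m or angle between beaker_rim's own z axis and vertical above 0.2 rad).
It fails at once if another vessel or bystander is moved or lifted by more than 20 mm (distance of any of bowl, mug, jar, clamp_ring, wrench, spatula, bottle from where it was at the start of the episode above 0.02 m).
It also fails if it takes over 64 s, if anything falls off the work surface, if the arm or the gripper's body presses on something with over 40 N, if the wrist force passes 120 N, or if a joint passes its speed limit or range.

ROBOT

A 7-joint arm with a two-finger parallel gripper is mounted at the origin on the work surface. World frame = base frame: x ahead of the robot, y to its left, z up, the work surface at z = 0. Lengths are in m, angles in rad, forces in N, time in s.
With the tool pointing down it reaches from about 0.4 to 0.875 m from the base axis. Payload 4.4 kg.
Tool frame: the origin (TCP) lies between the finger pads; the fingertips stand 22 mm ahead of it and the grasp point (between the pads) lies 3 mm ahead of it; z points along the fingers, y is the line along which they close (so a half turn about z gives the same grasp; the last joint's range is limited). The gripper opens to 85 mm and grips with 20 to 120 N. Pads are 22 mm wide; open, the fingers measure 114 mm over their backs; the gripper's body (76 mm by 85 mm) begins 54 mm behind the grasp point. The pads swing forward as they close: fully open they stand 13 mm farther back than shut.
Start: joints at [1.216, 0.628, 0.038, 1.517, -0.027, 0.996, -0.02], TCP at [0.185, -0.623, 0.253] pointing down, gripper open.
Joint ranges: [-3.06, 3.06], [-0.37, 2.12], [-1.25, 1.32], [0.18, 2.47], [-1.1, 4.24], [0.23, 1.98], [-2.94, 2.94]. Speed limits (rad/s): [2.57, 2.57, 3.14, 3.14, 3.14, 3.14, 3.14].

INTERFACE

Orientations are given as a unit quaternion [x, y, z, w].
In Python, from workcell import env, imaging, ticket gives the robot as it stands.
- The arm moves only by the shell command python3 -m pendant 'ROWS' [OPENING] [FORCE]. ROWS is JSON, a list that holds one entry, the list of rows, each a list of 4 numbers: the shift along the world's x, y, z in m, then the turn about the world's z in units of 8 degrees (1.0 is 8 degrees). In form: [[[dx, dy, dz, spin], ...]]. A call has 1 to 5 rows; each row is the pose to reach, as a shift and turn from the pose commanded when the call began; what a row does not reach only later rows make up. A row lasts 1/10 s, in which the tool goes at most 50 mm and 8.59 degrees, less where a joint would pass 70% of its speed; a pose out of reach is approached as far as the arm can. A call with a gripper value outside its range is refused whole. OPENING is the closure, from 0 (fully open) to 1 (shut), set as the call begins (- or left out, the last holds). The fingers move at their own pace and stop on an object; FORCE is the grip in N (left out, the last holds). Time passes only in rows, so rows that repeat a pose let the fingers close. It gives the time, the measured TCP pose, the force and the opening at its end, in the units of the state.
- env.read_state(): the state, without advancing time (a new reading comes with each control period).
- imaging.snapshot(name): name is "side" or "top" or "wrist"; returns the picture (420x560x3 uint8, red, green, blue); there is no depth.
- imaging.camera_params(name): a dict with "intrinsics" (3x3 intrinsics, pixels), "cam_to_world" (4x4, takes a point from camera to world coordinates). Camera axes: x right, y down, z forward; pixel columns grow to the right and rows downward; lengths in m; the calibration is good to about 2 mm. A picture is of the moment at which its call begins: read the wrist's pose just before it. camera_params takes no time and is no camera call; for the wrist camera it gives the pose at the moment of the call.
- ticket.job_done(): hands the job in, once; it reports no verdict.
The state is a dict: "time": time; "joints": joint angles; "qd": joint speeds; "tau": joint torques, N m; "eef_pos": TCP position; "ee_rot": TCP orientation; "contact_force": force on the tool from outside, world axes, zero at the start; "ft_torque": the same for the moment, N m; "finger_gap": finger opening in m.
Only numpy, scipy, OpenCV 4.12 (cv2) and the standard library are available. Lean on these libraries where they do the work, as an engineer would, in place of code of your own. Each camera call takes 0.05 s, during which the arm holds its last target. There are 200 camera calls.

## Working session

There is one attempt and no reset: what is moved stays moved. The work goes in short steps, Python scripts to look and compute and a shell command to move; the robot and the scene stay as the last step left them, time stands still between calls to the robot, and variables do not carry over. Pictures are saved under pics/ and viewed, on a budget of 10 in all, crops included, one or two more only if the job needs it, and the job is handed in when it is done.

```bash
mkdir -p pics
python3 - <<'E'
from workcell import env, imaging
import cv2,numpy as np
for n in("top","side"):
    im=imaging.snapshot(n); cv2.imwrite(f"pics/{n}0.png",cv2.resize(im[:,:,::-1],(800,600),interpolation=cv2.INTER_CUBIC)); cv2.imwrite(f"pics/{n}_raw0.png",im[:,:,::-1])
    p=imaging.camera_params(n); print(n,np.round(p["intrinsics"],1).tolist(),np.round(p["cam_to_world"],3).tolist())
s=env.read_state();print(s["time"],s["eef_pos"],s["ee_rot"],s["finger_gap"],s["contact_force"])
E
```

```text
top [[396.5, 0.0, 276.5], [0.0, 396.5, 210.9], [0.0, 0.0, 1.0]] [[0.008, -0.989, 0.146, 0.366], [-1.0, -0.005, 0.022, 0.046], [-0.021, -0.146, -0.989, 1.125], [0.0, 0.0, 0.0, 1.0]]
side [[473.8, 0.0, 281.0], [0.0, 473.8, 206.6], [0.0, 0.0, 1.0]] [[-0.974, -0.148, 0.173, 0.276], [-0.226, 0.55, -0.804, 1.176], [0.024, -0.822, -0.569, 0.903], [0.0, 0.0, 0.0, 1.0]]
0.1 [ 0.18501331 -0.62255626  0.25250523] [ 9.89588065e-01  1.43926160e-01 -1.33443211e-04 -8.39438465e-04] 0.08525737252832936 [ 0.37807504 -0.27250148  0.42269016]
```

View pics/top0.png

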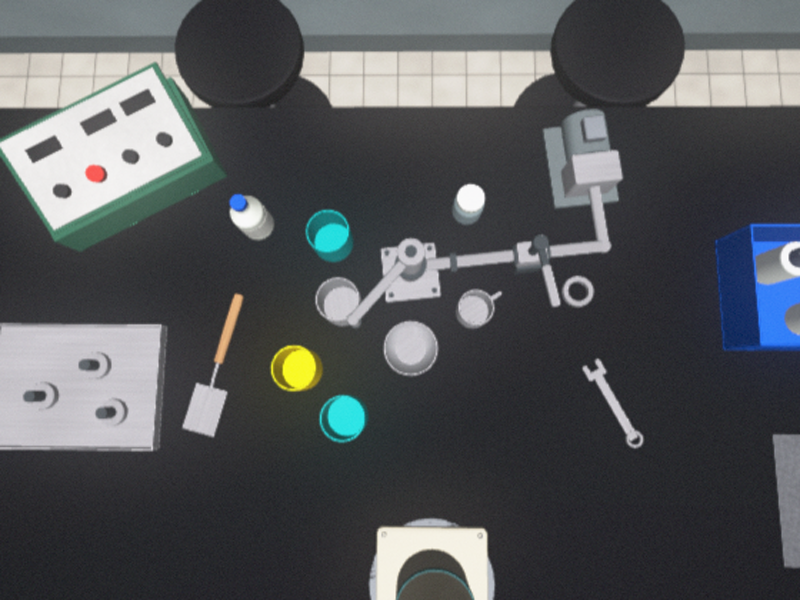

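View pics/side0.png

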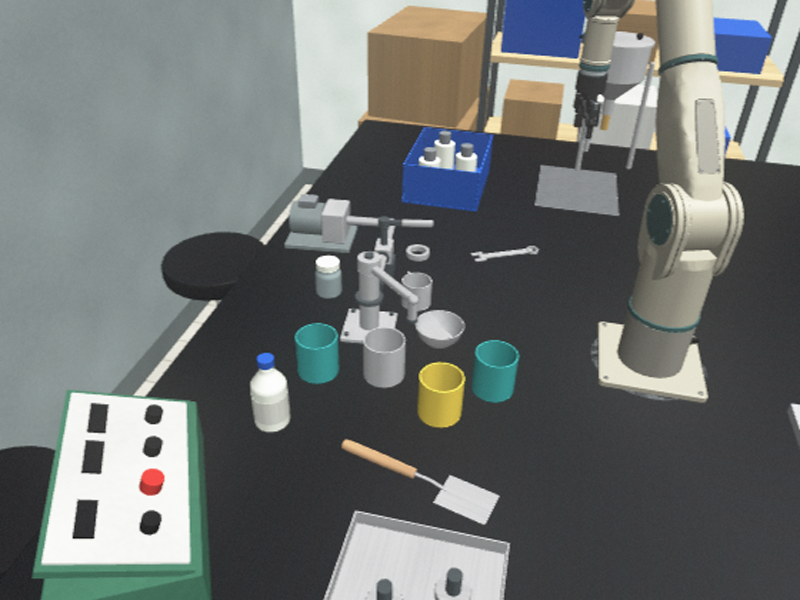

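Candidates (top picture, 800 px): plain steel beaker (338,301), steel bowl (410,348), steel mug with handle (475,308), turquoise (328,235) and (343,417), yellow (297,368). The untinted tall one at (338,301) fits the description, and the side view at (384,356) agrees. I'll check that in a close crop.

Run:
```python
import cv2
im=cv2.imread("pics/top_raw0.png")[155:275,205:285]
a=cv2.imread("pics/top_raw0.png")[155:275,205:435]
cv2.imwrite("pics/topcrop.png",cv2.resize(a[:115,:],None,fx=3.47826,fy=3.47826,interpolation=cv2.INTER_CUBIC))
im=cv2.imread("pics/side_raw0.png")[140:290,195:345]
cv2.imwrite("pics/sidecrop.png",cv2.resize(im,None,fx=4,fy=4,interpolation=cv2.INTER_CUBIC))
```

```text
(no output)
```

View pics/topcrop.png

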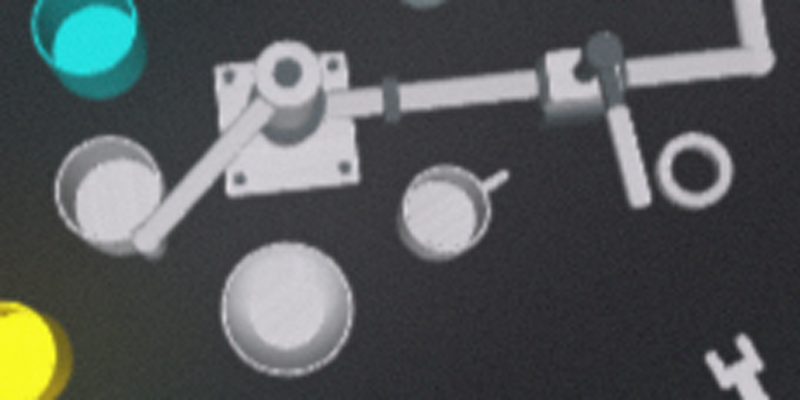

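View pics/sidecrop.png

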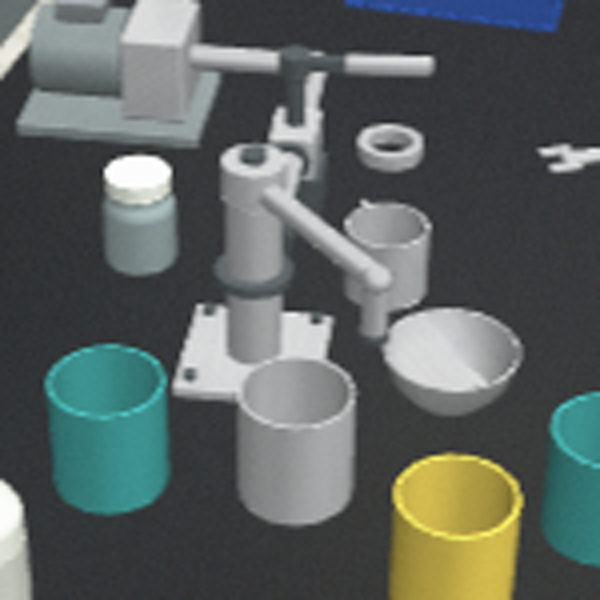

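```bash
cat > h.py <<'E'
import numpy as np
from workcell import env, imaging
def ray(cam,uv,z,p=None):
    p=p or imaging.camera_params(cam);K=np.array(p["intrinsics"]);T=np.array(p["cam_to_world"])
    d=T[:3,:3]@np.linalg.solve(K,[*uv,1]);o=T[:3,3];return o+d*(z-o[2])/d[2]
E
python3 - <<'E'
from h import *
t=lambda x,y,z:ray("top",(205+x/3.478-.35,155+y/3.478-.35),z)
s=lambda x,y,z:ray("side",(195+x/4-.37,140+y/4-.37),z)
P=dict(hub=t(288,72,.191),hubS=s(252,160,.191),beak=t(109,189,.088),beakS=s(297,392,.088),elbow=t(150,237,.170),elbowS=s(378,275,.170),levt=t(640,203,.148),levp=t(604,48,.155),ring=t(694,170,.016),bowl=t(287,308,.042),mug=t(446,207,.062),mugS=s(388,230,.062),levpS=s(298,62,.155),levtS=s(433,65,.14),c1=t(334,64,0),c2=t(347,168,0),c3=t(238,178,0),c4=t(229,76,0),flangepipe=t(765,62,.062),handle=t(505,176,.05),hnd=s(366,205,.05))
for k,v in P.items():print(k,np.round(v,3))
hub=(P["hub"]+P["hubS"])/2;b=(P["beak"]+P["beakS"])/2;e=(P["elbow"]+P["elbowS"])/2;lp=P["levp"];lt=P["levt"]
ang=lambda v:np.arctan2(v[1],v[0])
yax=hub-lp; psi=ang(yax)-np.pi/2
print("L hub-lp",np.hypot(*yax[:2]),"psi",psi)
w=lambda a:(a+np.pi)%(2*np.pi)-np.pi
for n,v in(("beak",b-hub),("elb",e-hub),("lever",lt-lp),("bowl",P["bowl"]-hub),("mug",P["mug"]-hub)):
  print(n,np.hypot(*v[:2]),"th",w(ang(v)-psi-np.pi))
E
```

```text
hub [0.59  0.042 0.191]
hubS [0.589 0.055 0.191]
beak [0.523 0.177 0.088]
beakS [0.523 0.18  0.088]
elbow [0.477 0.137 0.17 ]
elbowS [0.476 0.143 0.17 ]
levt [ 0.506 -0.209  0.148]
levp [ 0.617 -0.185  0.155]
ring [ 0.552 -0.288  0.016]
bowl [0.436 0.041 0.042]
mug [ 0.514 -0.082  0.062]
mugS [ 0.511 -0.073  0.062]
levpS [ 0.609 -0.16   0.155]
levtS [ 0.505 -0.212  0.14 ]
c1 [0.643 0.002 0.   ]
c2 [ 0.555 -0.008  0.   ]
c3 [ 0.546  0.082 -0.   ]
c4 [0.632 0.09  0.   ]
flangepipe [ 0.63  -0.333  0.062]
handle [ 0.541 -0.13   0.05 ]
hnd [ 0.54  -0.123  0.05 ]
L hub-lp 0.23538960874531484 psi 0.11796783137604172
beak 0.14611119266121506 th -1.2158052742432186
elb 0.14543901498902229 th -0.8007878005629303
lever 0.11385564700943306 th 0.093336560874274
bowl 0.15325682004009777 th -0.06843548728905269
mug 0.15057171560467955 th 0.9295632200248045
```

Checks hold: foot bolts and hub both give the column at (0.592, 0.042), yaw about 0.108, and the valve is 0.235 m away against 0.230 m expected. The beaker is 0.152 m out at −1.21 rad, the spout stands at about −0.81, and the lever at about 0.09. Now I'll move over with the fingers shut.

```bash
python3 -m pendant '[[[0.02,0.025,0,0.5],[0.05,0.06,0,1],[0.08,0.1,0,1.5],[0.11,0.14,0,2],[0.14,0.18,0,2]]]' 1 20
python3 -m pendant '[[[0.03,0.04,0,0],[0.06,0.08,0,0],[0.09,0.12,0,0],[0.115,0.15,0,0],[0.12,0.19,0,0]]]'
python3 -m pendant '[[[0.01,0.045,0,0],[0.02,0.09,0,0],[0.03,0.135,0,0],[0.035,0.18,0,0],[0.035,0.22,0,0]]]'
python3 -m pendant '[[[0,0.03,0,0],[0,0.06,0,0],[0,0.08,0,0],[0,0.088,0,0],[0,0.088,0,0]]]'
```

```text
time: 0.6
eef_pos: [0.3259, -0.4413, 0.253]
ee_rot: [0.96, 0.281, 0.0, -0.0]
contact_force: [0.9, -0.4, -0.4]
finger_gap: 0.0124
time: 1.1
eef_pos: [0.4482, -0.2517, 0.2532]
ee_rot: [0.96, 0.281, 0.001, 0.001]
contact_force: [0.2, 0.6, 0.3]
finger_gap: 0.0002
time: 1.6
eef_pos: [0.4805, -0.0305, 0.2532]
ee_rot: [0.96, 0.281, 0.0, -0.0]
contact_force: [0.9, -0.2, 0.2]
finger_gap: -0.0002
time: 2.1
eef_pos: [0.48, 0.0557, 0.2531]
ee_rot: [0.96, 0.281, -0.0, -0.0]
contact_force: [-0.4, -0.9, 0.7]
finger_gap: -0.0001
```

```bash
python3 -m pendant '[[[0,0,-0.03,0],[0,0,-0.06,0],[0,0,-0.08,0],[0,0,-0.093,0],[0,0,-0.093,0]]]'
python3 -m pendant '[[[0.007,0.008,0,0],[0.014,0.016,0,0],[0.02,0.024,0,0],[0.024,0.030,0,0],[0.026,0.032,0,0]]]'
python3 -m pendant '[[[0.004,0.005,0,0],[0.008,0.010,0,0],[0.012,0.014,0,0],[0.016,0.018,0,0],[0.016,0.018,0,0]]]'
python3 - <<'E'
from h import *;import cv2
im=imaging.snapshot("top");cv2.imwrite("pics/t2.png",cv2.resize(im[155:270,205:345,::-1],None,fx=5,fy=5,interpolation=cv2.INTER_CUBIC))
E
```

```text
time: 2.6
eef_pos: [0.4789, 0.0528, 0.1587]
ee_rot: [0.96, 0.279, -0.002, 0.0]
contact_force: [0.2, -0.0, 0.8]
finger_gap: -0.0
time: 3.1
eef_pos: [0.5066, 0.088, 0.1606]
ee_rot: [0.96, 0.281, 0.0, -0.0]
contact_force: [-0.7, -1.7, 0.6]
finger_gap: -0.0002
time: 3.6
eef_pos: [0.5231, 0.1058, 0.1603]
ee_rot: [0.96, 0.281, 0.001, -0.0]
contact_force: [-0.5, -0.1, -0.5]
finger_gap: -0.0
```

View pics/t2.png

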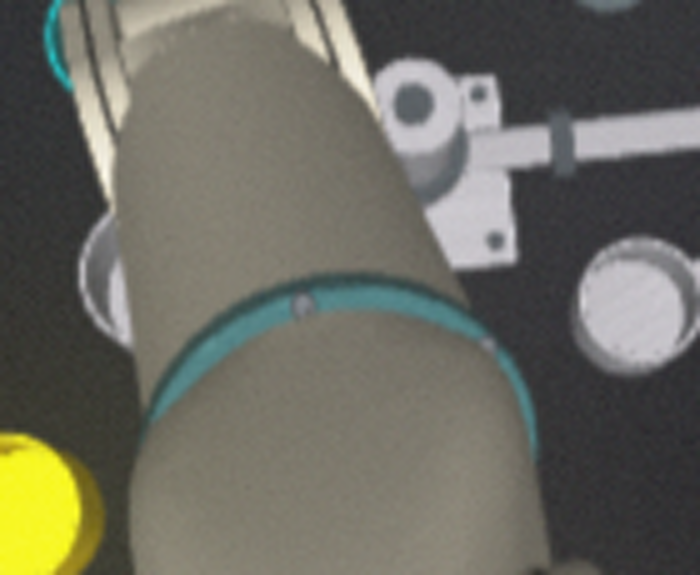

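The arm hides the spout in the top view: only the hub (413,103) and the beaker's left rim (100,275) are visible. Geometry puts the spout at about −1.07 rad. I'll finish the push and check with the side camera.

```bash
python3 -m pendant '[[[0.003,0.003,0,0],[0.006,0.005,0,0],[0.009,0.007,0,0],[0.009,0.008,0,0],[0.009,0.008,0,0]]]'
python3 - <<'E'
from h import *;import cv2
im=imaging.snapshot("side");cv2.imwrite("pics/s2.png",cv2.resize(im[140:290,195:345,::-1],None,fx=4,fy=4,interpolation=cv2.INTER_CUBIC))
E
```

```text
time: 4.15
eef_pos: [0.5314, 0.1131, 0.1603]
ee_rot: [0.96, 0.28, 0.0, -0.0]
contact_force: [0.5, 0.4, -0.7]
finger_gap: 0.0001
```

View pics/s2.png

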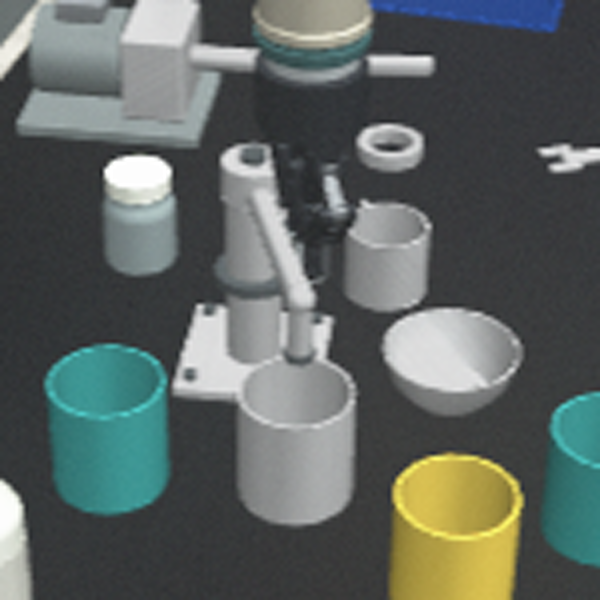

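The spout now hangs over the beaker: elbow at (301,295), mouth at (300,359), beaker rim centre at (297,392). The beaker has not moved.

Run:
```python
from h import *
s=lambda x,y,z:ray("side",(195+x/4-.37,140+y/4-.37),z)
m=s(300,358,.117);e=s(302,292,.172);b=s(297,392,.088);print(m,e,b)
h=np.array([.592,.042])
for v in(m,e,b,[.523,.1775]):
  v=np.array(v[:2])-h;print(np.hypot(*v),np.arctan2(v[1],v[0])-np.pi-.108)
```

```text
[0.52103925 0.17874095 0.117     ] [0.52034888 0.17827341 0.172     ] [0.52259995 0.17983215 0.088     ]
0.15405686176607966 -1.2001094779048063
0.1539620851964905 -1.194730660425916
0.15431807324506427 -1.2123436158541239
0.15205673283350524 -1.2077959091274
```

Side view puts the mouth at (0.521, 0.179), within about 2 mm of the beaker centre, and it has been held long enough. I'll back off the spout, lift, and go to the +y side of the lever.

```bash
python3 -m pendant '[[[-0.006,-0.006,0,0],[-0.016,-0.016,0,0],[-0.028,-0.028,0,0],[-0.038,-0.038,0,0],[-0.042,-0.042,0,0]]]'
python3 -m pendant '[[[0,0,0.03,0],[0,0,0.06,0],[0,0,0.085,0],[0,0,0.09,0],[0,0,0.09,0]]]'
python3 -m pendant '[[[0.005,-0.035,0,0],[0.01,-0.08,0,0],[0.02,-0.13,0,0],[0.03,-0.175,0,0],[0.035,-0.21,0,0]]]'
python3 -m pendant '[[[0,-0.012,-0.005,0],[0,-0.014,-0.03,0],[0,-0.014,-0.06,0],[0,-0.014,-0.09,0],[0,-0.014,-0.102,0]]]'
python3 - <<'E'
from h import *;import cv2
im=imaging.snapshot("top");cv2.imwrite("pics/t3.png",cv2.resize(im[155:270,205:435,::-1],None,fx=3.478,fy=3.478,interpolation=cv2.INTER_CUBIC))
E
```

```text
time: 4.7
eef_pos: [0.4879, 0.0695, 0.1604]
ee_rot: [0.96, 0.28, -0.0, 0.0]
contact_force: [-0.0, -0.0, 0.6]
finger_gap: 0.0003
time: 5.2
eef_pos: [0.4897, 0.0711, 0.251]
ee_rot: [0.96, 0.28, 0.001, 0.0]
contact_force: [-0.1, -0.7, -0.5]
finger_gap: -0.0003
time: 5.7
eef_pos: [0.5237, -0.1424, 0.2486]
ee_rot: [0.96, 0.279, -0.001, -0.0]
contact_force: [0.9, -0.3, -0.2]
finger_gap: -0.0001
time: 6.2
eef_pos: [0.5216, -0.1514, 0.1446]
ee_rot: [0.96, 0.281, -0.003, -0.002]
contact_force: [-0.3, 0.7, 0.0]
finger_gap: -0.0
```

View pics/t3.png

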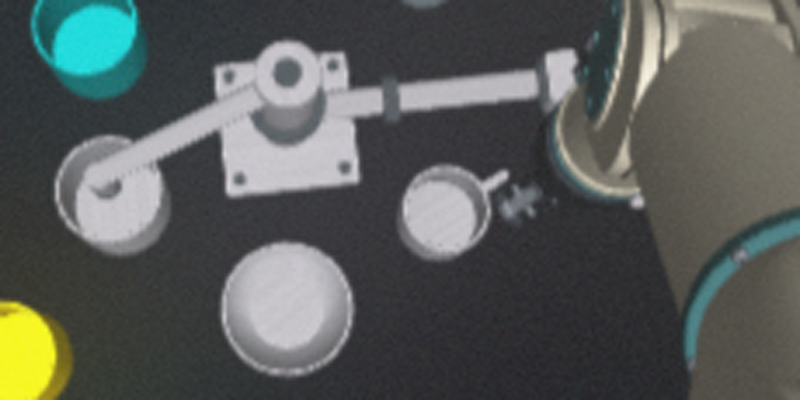

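The spout's mouth (107,188) is on the beaker centre (109,189), bowl and mug are where they were, and the fingers are down beside the lever. Now I'll push the lever along its arc.

```bash
python3 -m pendant '[[[0.003,-0.012,0,0],[0.005,-0.024,0,0],[0.006,-0.034,0,0],[0.007,-0.042,0,0],[0.008,-0.05,0,0]]]'
python3 -m pendant '[[[0.001,-0.008,0,0],[0.002,-0.016,0,0],[0.006,-0.025,0,0],[0.012,-0.033,0,0],[0.02,-0.044,0,0]]]'
python3 -m pendant '[[[0.007,-0.006,0,0],[0.014,-0.011,0,0],[0.021,-0.016,0,0],[0.029,-0.021,0,0],[0.037,-0.024,0,0]]]'
python3 - <<'E'
from h import *;import cv2
im=imaging.snapshot("side");cv2.imwrite("pics/s3.png",cv2.resize(im[115:265,195:345,::-1],None,fx=4,fy=4,interpolation=cv2.INTER_CUBIC))
E
```

```text
time: 6.75
eef_pos: [0.5327, -0.2035, 0.1491]
ee_rot: [0.96, 0.28, 0.001, -0.0]
contact_force: [0.5, 3.2, 1.0]
finger_gap: -0.0001
time: 7.25
eef_pos: [0.552, -0.2471, 0.148]
ee_rot: [0.96, 0.28, -0.001, -0.001]
contact_force: [-1.4, 2.9, 0.1]
finger_gap: -0.0002
time: 7.75
eef_pos: [0.5894, -0.2718, 0.1482]
ee_rot: [0.96, 0.28, -0.0, 0.0]
contact_force: [-2.5, 2.0, 1.2]
finger_gap: -0.0001
```

View pics/s3.png

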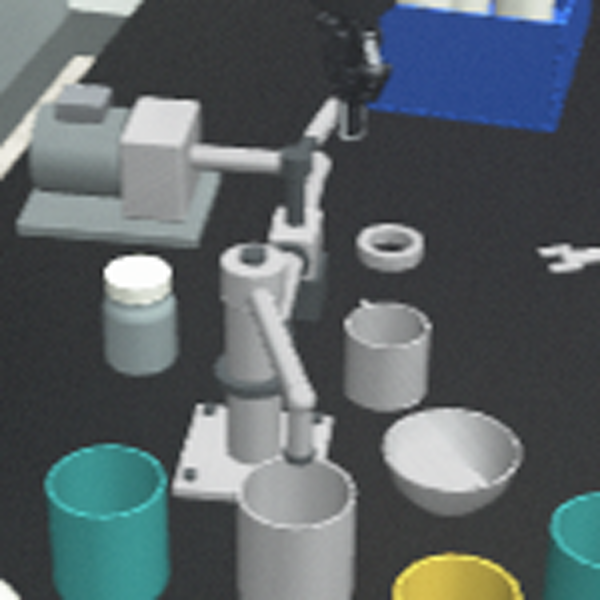

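The lever (300,155)→(335,105) is swinging round with about 3 N of reaction. I'll continue gently to the stop, watching for a force rise.

```bash
python3 -m pendant '[[[0.003,-0.001,0,0],[0.006,-0.002,0,0],[0.009,-0.003,0,0],[0.011,-0.003,0,0],[0.011,-0.003,0,0]]]'
python3 -m pendant '[[[0.001,0,0,0],[0.002,0,0,0],[0.003,0,0,0],[0.003,0,0,0]]]'
python3 - <<'E'
from h import *;import cv2
im=imaging.snapshot("side");cv2.imwrite("pics/s4.png",cv2.resize(im[115:190,235:310,::-1],None,fx=8,fy=8,interpolation=cv2.INTER_CUBIC))
E
```

```text
time: 8.3
eef_pos: [0.6005, -0.2743, 0.1484]
ee_rot: [0.96, 0.28, 0.0, 0.0]
contact_force: [-1.5, 0.3, -0.2]
finger_gap: -0.0001
time: 8.7
eef_pos: [0.6032, -0.2744, 0.1484]
ee_rot: [0.96, 0.28, 0.0, 0.0]
contact_force: [-2.4, -0.1, -1.0]
finger_gap: -0.0002
```

View pics/s4.png

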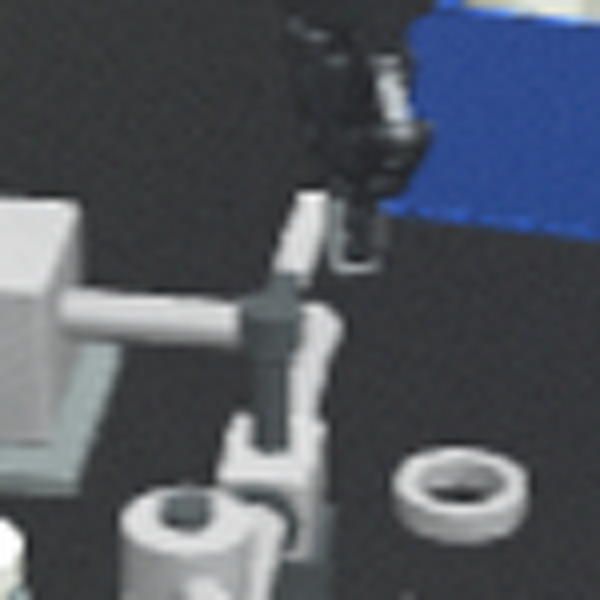

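```bash
python3 - <<'E'
from h import *
s=lambda x,y,z:ray("side",(235+x/8-.44,115+y/8-.44),z)
t=s(312,193,.148);p=s(271,300,.16);print(t,p)
for th in(1.4,1.5,1.571):
  a=th+np.pi+.108;q=np.array([.617+.115*np.cos(a),-.187+.115*np.sin(a),.148])
  P=imaging.camera_params("side");T=np.linalg.inv(np.array(P["cam_to_world"]));c=np.array(P["intrinsics"])@(T[:3,:3]@q+T[:3,3]);c=c[:2]/c[2]
  print(th,(c-[235-.44,115-.44])*8)
E
python3 -m pendant '[[[0.001,0,0,0],[0.002,0,0,0],[0.003,0,0,0],[0.003,0,0,0]]]'
```

```text
[ 0.62677007 -0.29369763  0.148     ] [ 0.61412808 -0.17083453  0.16      ]
1.4 [353.69023526 189.78012907]
1.5 [328.49449404 186.44514628]
1.571 [310.30911955 184.76977047]
time: 9.15
eef_pos: [0.6064, -0.2743, 0.1484]
ee_rot: [0.96, 0.28, 0.0, 0.0]
contact_force: [-2.2, -0.2, -0.4]
finger_gap: -0.0001
```

The tip pixel reads about 1.56 rad, but no stop has been felt yet: 2.2 N is just friction. I'll ease on until the force rises.

```bash
python3 -m pendant '[[[0.001,0,0,0],[0.002,0,0,0],[0.002,0,0,0],[0.002,0,0,0]]]'
python3 -m pendant '[[[0.001,0,0,0],[0.002,0,0,0],[0.002,0,0,0],[0.002,0,0,0]]]'
```

```text
time: 9.55
eef_pos: [0.6068, -0.2743, 0.1482]
ee_rot: [0.96, 0.28, -0.001, -0.0]
contact_force: [-5.2, -0.1, 2.6]
finger_gap: 0.0001
time: 9.95
eef_pos: [0.607, -0.2744, 0.1482]
ee_rot: [0.96, 0.28, -0.003, -0.001]
contact_force: [-9.2, 0.1, 5.2]
finger_gap: -0.0
```

The stop is reached: position stalled at x≈0.607 and force rose to 9 N. I'll back off, lift well away, and take a last look.

```bash
python3 -m pendant '[[[-0.006,0,0,0],[-0.015,0,0,0],[-0.027,0,0,0],[-0.035,0,0,0],[-0.035,0,0,0]]]'
python3 -m pendant '[[[0,0,0.025,0],[0,0,0.055,0],[0,0,0.085,0],[0,0,0.11,0],[0,0,0.12,0]]]'
python3 -m pendant '[[[-0.02,-0.03,0,0],[-0.05,-0.065,0,0],[-0.08,-0.1,0,0],[-0.11,-0.14,0,0],[-0.12,-0.17,0,0]]]'
python3 -m pendant '[[[-0.02,-0.03,0,0],[-0.05,-0.06,0,0],[-0.07,-0.09,0,0],[-0.08,-0.1,0,0],[-0.08,-0.1,0,0]]]'
python3 - <<'E'
from h import *;import cv2
im=imaging.snapshot("top");cv2.imwrite("pics/t5.png",cv2.resize(im[135:250,205:435,::-1],None,fx=3.478,fy=3.478,interpolation=cv2.INTER_CUBIC))
E
```

```text
time: 10.45
eef_pos: [0.5744, -0.2743, 0.1486]
ee_rot: [0.96, 0.28, 0.0, 0.0]
contact_force: [0.1, -0.1, 0.1]
finger_gap: 0.0001
time: 10.95
eef_pos: [0.5772, -0.2745, 0.2714]
ee_rot: [0.96, 0.28, 0.002, 0.002]
contact_force: [1.6, -0.2, -0.4]
finger_gap: 0.0002
time: 11.45
eef_pos: [0.4509, -0.4474, 0.2676]
ee_rot: [0.961, 0.278, -0.002, 0.0]
contact_force: [0.1, -0.5, 0.2]
finger_gap: -0.0002
time: 11.95
eef_pos: [0.3728, -0.5458, 0.2673]
ee_rot: [0.961, 0.278, -0.001, -0.0]
contact_force: [0.2, 0.6, 0.1]
finger_gap: 0.0001
```

View pics/t5.png

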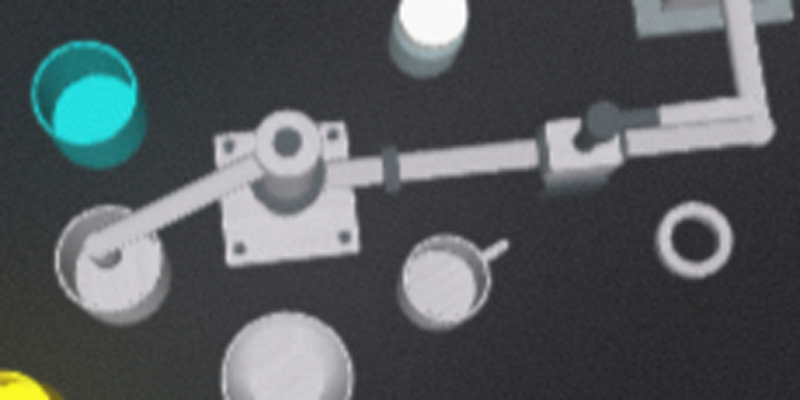

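The last view shows the spout mouth (107,258) over the beaker centre (109,259). The lever (604,120)→(750,113) lies in line with the pipe, and all the vessels and the ring are unmoved. The arm is clear.

```bash
python3 -m pendant '[[[0,0,0,0],[0,0,0,0],[0,0,0,0]]]'; python3 -c "
from workcell import ticket;print(ticket.job_done())"
```

```text
time: 12.3
eef_pos: [0.3768, -0.5427, 0.2684]
ee_rot: [0.96, 0.282, 0.0, -0.0]
contact_force: [-1.0, -0.2, 0.8]
finger_gap: -0.0001
the job is handed in; nothing more can be done
None
```

The spout is over the plain steel beaker and the valve lever is fully open. I handed the job in at about 12 s; it reports no verdict.

- **Spout:** I pushed it round with shut fingertips from about −0.81 to −1.20 rad. In the side view its mouth was within about 2 mm of the beaker's centre, and the last top view agreed.
- **Lever:** After that I pushed it to its stop. The reaction rose from about 2 N to 9 N and the finger stalled. In the last view the lever lies in line with the pipe.
- **Everything else:** In that view the beaker, bowl, mug and ring had not moved. It did not cover the wrench, spatula and bottle, and I made no separate measurement of the jar; the arm never went near any of these.
- **At the end:** The arm stands well clear, with only noise on the force sensor.
- **Checks that disagreed:**
  - Side and top views differed by up to 13 mm on the hub and 25 mm on the lever pivot. I used the top view, which matched the foot bolts and the stated 230 mm spacing.
  - I met the lever stop about 3 mm beyond where I had worked it out to be.

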